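# Honey dipper into the full measuring cup

### The job

Take the wooden honey dipper (the one with the grooved head) and put it away, head down, in the measuring cup that already holds two small wooden utensils. Lower it in among them without dropping it, easing them aside as it goes down, until its head is at the bottom of the cup, and only then let go. Both utensils must stay in the cup, and the cup must stay upright and close to where it stands.

Things in the scene. Friction and masses are not known exactly. Their poses are not given: they have to be found in the camera images.
- dipper_center (a point): Middle of the honey dipper, on its axis: light wood, 200 mm long, 50 g, standing on the flat end of its head (this point 100 mm above the shelf), z from head to handle. Head: lowest 50 mm, grooved, 36 mm across, narrowing over the lowest 10 mm to a 24 mm flat end. Handle: straight, round, 12 mm thick, 50 to 200 mm above the flat end. A smooth ungrooved muddler, 190 mm tall, is not it.
- dipper_tip (a point): Centre of the flat end of the dipper's head, 100 mm below dipper_center along its axis; the end that goes to the bottom of the cup.
- cup: Loose red ceramic measuring cup, 0.5 kg, origin at the centre of its underside, z up. Round, 100 mm tall, 96 mm across outside, about 84 mm inside; inner floor 6 mm above the origin. Loop handle along its +x to 88 mm from the centre, small spout along -x. Two wooden utensils lean in it. The empty red mug elsewhere is not it.
- spoon_mid (a point): Middle of a loose wooden spoon, 145 mm long, 30 g: stick 12 mm thick, flat round bowl 29 mm across and 9 mm thick at its top end. It leans in the cup about 12 degrees from vertical, foot on its floor about 16 mm off the cup's axis, stick against the rim, top end about 145 mm above the shelf. It leans out from the cup's axis towards the side this point is on. A light push moves it aside.
- spatula_mid (a point): Middle of a loose wooden spatula, 145 mm long, 30 g: stick 12 mm thick, flat blade 30 mm wide, 7 mm thick and 45 mm long at its top end. It leans in the cup just as the spoon does, towards another side.

How it is judged:
By the outcome, as a careful person would: the job done as asked, in the order asked, and still so for the second after the job is handed in, with the robot touching nothing.
It also fails if it takes over 38 s, if anything falls off the work surface, if the arm or the gripper's body presses on something with over 40 N, if the wrist force passes 120 N, or if a joint passes its speed limit or range.

### The arm

A 6-joint arm with a two-finger parallel gripper is mounted at the origin on the work surface. World frame = base frame: x ahead of the robot, y to its left, z up, the work surface at z = 0. Lengths are in m, angles in rad, forces in N, time in s.
With the tool pointing down it reaches from about 0.325 to 0.875 m from the base axis. Payload 4.4 kg.
Tool frame: the origin (TCP) lies midway between the tips of the shut fingers; the grasp point (between the pads) lies 19 mm behind it (arm.tcp_to_grasp is the distance from the TCP to the grasp point, in m); z points along the fingers, y is the line along which they close (so a half turn about z gives the same grasp; the last joint's range is limited). The gripper opens to 85 mm and grips with 20 to 120 N. Pads are 22 mm wide; open, the fingers measure 114 mm over their backs; the gripper's body (76 mm by 85 mm) begins 54 mm behind the grasp point. The pads swing forward as they close: fully open they stand 13 mm farther back than shut.
Start: joints at [1.091, 0.207, 1.542, -0, 1.393, -0.15], TCP at [0.186, 0.544, 0.231] pointing down, gripper open.
Joint ranges: [-2.73, 2.73], [-0.86, 2.22], [0.23, 2.46], [-1.11, 4.25], [0.08, 2.63], [-2.82, 2.82]. Speed limits (rad/s): [2.79, 2.79, 3.14, 3.14, 3.14, 3.14].

### API

Orientations are given as a unit quaternion [x, y, z, w].
In Python, from cell import arm gives the robot as it stands. Calls block until the motion is done:
- arm.goto(position, orientation): joint-space move of the TCP to a pose.
- arm.move_straight(position, rot=None, rate=0.15): straight line of the TCP; rot=None keeps the orientation; rate is the mean speed in m/s.
- arm.move_j(angles): joint-space move.
- arm.gripper_to(opening): finger opening in m; the grip force is fixed at half the most; returns when the fingers have stopped.
- arm.hold(seconds).
- arm.inverse_kinematics(position, orientation): joint angles nearest the present ones, or None.
- arm.capture(name): name is "scene" or "top"; returns (picture, depth): 420x560x3 uint8, red, green, blue; 420x560 float32, m along the optical axis (not along the pixel's ray), 0 where there is no reading.
- arm.calibration(name): a dict with "vfov" (degrees; the focal length in pixels is half the picture's height over the tangent of half this angle, whatever the lens; pixels are square), "cx", "cy" (the principal point, pixels), "distortion" ([k1, k2, p1, p2, k3] as OpenCV has them; the pictures are not rectified), "R" (3x3) and "t" (3): a world point X has camera coordinates R X + t. Camera axes: x right, y down, z forward; pixel columns grow to the right and rows downward; lengths in m; the calibration is good to about 2 mm. A picture is of the moment at which its call begins. calibration takes no time and is no camera call.
A pose or a line that the arm cannot do raises arm.MotionError and nothing moves.
- arm.finish_job(): hands the job in; it is judged then, once.
Trained networks look in the newest picture that a camera, given by its name, has taken for a name from the list of things; names that differ only in an ending like _2 or _b are one class to them, and where a whole thing is asked for, a point or a joint stands for the part that bears it (a point fixed in the world has none). Each returns a list of dicts, best first, with "score" (0 to 1); they miss things now and then, are a little off and sometimes report something else, mostly with a low value. They report only what shows in the picture. A call takes as long as a camera call.
- arm.boxes_of(camera, thing): "location" ([x, y, z] in m, in world coordinates, good to about 4 mm: the middle of the surface that is visible of it).
- arm.outline_of(camera, thing): "pixels" (420x560 bool, what is visible of it).
Readings, each from a call of its own:
- arm.current_clock(): time.
- arm.current_qpos(): joint angles.
- arm.current_joint_velocities(): joint speeds.
- arm.current_effort(): joint torques, N m.
- arm.current_tcp_pos(): TCP position.
- arm.current_orientation(): TCP orientation.
- arm.current_ft_force(): force on the tool from outside, world axes, zero at the start.
- arm.current_wrist_torque(): the same for the moment, N m.
- arm.current_width(): finger opening in m.
- arm.current_gripper_force(): force on a finger pad.
Only numpy, scipy, OpenCV 4.12 (cv2) and the standard library are available. Lean on these libraries where they do the work, as an engineer would, in place of code of your own. Each camera call takes 0.05 s, during which the arm holds its last target. There are 200 camera calls.

## Working session

There is one attempt and no reset: what is moved stays moved. The work goes in short steps, each a Python script; the robot and the scene stay as the last script left them, time stands still between calls to the robot, and variables do not carry over. Pictures are saved under pics/ and viewed, at most 10 in all, crops included, and the job is handed in when it is done.

```bash
mkdir -p pics; ls
python3 - <<'E'
from cell import arm
import numpy as np, cv2
ims=[]
for c in("scene","top"):
    p,d=arm.capture(c); cv2.imwrite(f"pics/{c}1.png",p[:,:,::-1]); np.savez(f"{c}1.npz",p=p,d=d)
    k=arm.calibration(c); print(c,k["vfov"],k["distortion"],-k["R"].T@k["t"],k["R"][2])
    for t in("dipper_center","cup","spoon_mid","spatula_mid"):
        print(t,[(round(r["score"],2),np.round(r["location"],3).tolist()) for r in arm.boxes_of(c,t)[:3]])
print(arm.current_clock(), arm.current_orientation())
E
```

```text
pics
scene 49.5408972332725 [0.01835921 0.         0.         0.         0.        ] [ 0.92095192 -0.46607774  0.61732765] [-0.47093387  0.59251034 -0.65356927]
dipper_center [(0.66, [0.499, 0.028, 0.066])]
cup [(0.79, [0.49, 0.199, 0.065])]
spoon_mid [(0.63, [0.493, 0.19, 0.128])]
spatula_mid [(0.63, [0.445, 0.254, 0.122])]
top 45.69847684823858 [-0.02617561  0.          0.          0.          0.        ] [ 0.43837124 -0.00275929  1.05091182] [ 0.10175849 -0.01046862 -0.99475405]
dipper_center [(0.75, [0.491, 0.031, 0.045]), (0.26, [0.447, 0.248, 0.115])]
cup [(0.72, [0.476, 0.237, 0.045])]
spoon_mid [(0.61, [0.489, 0.192, 0.142])]
spatula_mid [(0.57, [0.448, 0.249, 0.116]), (0.2, [0.476, 0.238, 0.046])]
0.5 [ 1.64155702e-01  9.86434440e-01 -3.05362950e-05 -3.11239795e-05]
```

View pics/scene1.png

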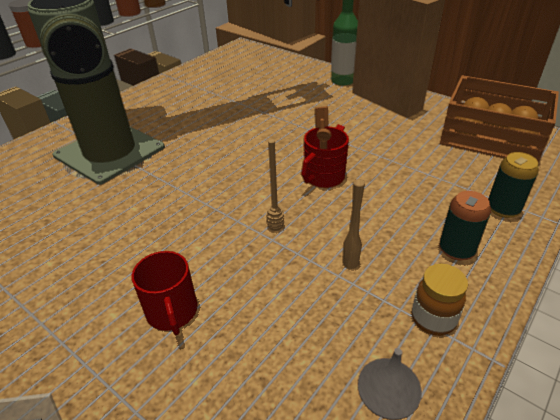

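View pics/top1.png

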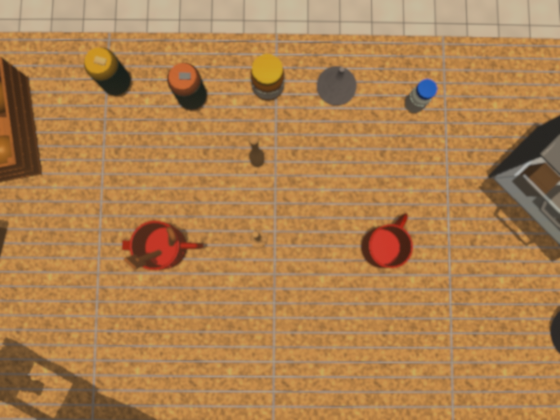

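The scene view shows the dipper at (273,190), the smooth muddler at (353,230), the filled cup at (325,155) and the empty mug at (165,290). In the top view the cup is at (158,245) with its handle to the right, at (200,245), and the dipper is at (257,238). Next I'll measure from depth.

```bash
cat > h.py <<'E'
from cell import arm
import numpy as np, cv2
from scipy.optimize import least_squares
def cloud(c,d):
    k=arm.calibration(c); f=210/np.tan(np.radians(k["vfov"])/2)
    K=np.array([[f,0,k["cx"]],[0,f,k["cy"]],[0,0,1.]])
    v,u=np.mgrid[:420,:560]
    n=cv2.undistortPoints(np.stack([u,v],-1).reshape(-1,1,2).astype(float),K,np.array(k["distortion"])).reshape(420,560,2)
    X=np.dstack([n*d[...,None],d])
    W=(X-k["t"])@k["R"]
    W[d==0]=np.nan
    return W
def circ(P,r=None):
    g=lambda q:np.hypot(P[:,0]-q[0],P[:,1]-q[1])-(q[2] if r is None else r)
    s=least_squares(g,[*np.median(P[:,:2],0),.04],loss="soft_l1",f_scale=.002); return s.x,np.sqrt(np.mean(s.fun**2))
E
python3 - <<'E'
from h import *
for c in("scene","top"):
    z=np.load(c+"1.npz"); p=z["p"].astype(int); W=cloud(c,z["d"])
    red=(p[...,0]>2.5*p[...,1])&(p[...,0]>60)
    m=red&(np.hypot(W[...,0]-.475,W[...,1]-.235)<.065)&(W[...,2]>.094)&(W[...,2]<.106)
    P=W[m]; print(c,"rim",len(P),circ(P,.045), np.nanmax(P[:,2]))
    # handle/spout: red beyond 52mm
    m=red&(np.hypot(W[...,0]-.475,W[...,1]-.235)<.11)&(W[...,2]>.03); P=W[m]; r=P[:,:2]-circ(W[m&(W[...,2]>.094)],.045)[0][:2]
    o=np.hypot(*r.T)>.053; print("out",len(r[o]),np.median(r[o],0))
    m=(np.hypot(W[...,0]-.495,W[...,1]-.03)<.05)&(W[...,2]>.012); P=W[m]
    for lo,hi in((.01,.05),(.05,.1),(.1,.15),(.15,.21)):
        Q=P[(P[:,2]>lo)&(P[:,2]<hi)]; print(c,"dip",lo,len(Q),np.round(np.median(Q,0),4) if len(Q) else "", np.round(P[:,2].max(),3))
    m=~red&(np.hypot(W[...,0]-.475,W[...,1]-.235)<.08)&(W[...,2]>.02); 
    for t in("spoon_mid","spatula_mid"):
        o=arm.outline_of(c,t)
        if o:
            P=W[o[0]["pixels"]&m]; print(t,len(P))
            for lo in np.arange(.02,.16,.02):
                Q=P[(P[:,2]>lo)&(P[:,2]<lo+.02)]
                if len(Q)>2: print(np.round(np.median(Q,0),3),len(Q))
    y,x,h,w=(85,280,120,110) if c=="scene" else (200,100,90,120)
    cv2.imwrite(f"pics/{c}c.png",cv2.resize(z["p"][y:y+h,x:x+w,::-1],None,fx=5,fy=5,interpolation=cv2.INTER_CUBIC))
a=cv2.imread("pics/scenec.png");b=cv2.imread("pics/topc.png")
cv2.imwrite("pics/crops.png",np.hstack([cv2.resize(a,(390,425)),cv2.resize(b,(400,425))]))
E
```

```text
scene rim 306 (array([0.47590882, 0.22875555, 0.04      ]), np.float64(0.003902307177490967)) 0.1017112043973106
out 156 [ 0.00288279 -0.07214051]
scene dip 0.01 324 [0.4989 0.0237 0.0355] 0.201
scene dip 0.05 134 [0.4947 0.0287 0.0719] 0.201
scene dip 0.1 147 [0.4947 0.0287 0.1252] 0.201
scene dip 0.15 183 [0.4943 0.0292 0.1787] 0.201
spoon_mid 266
[0.448 0.252 0.111] 88
[0.443 0.256 0.13 ] 125
[0.441 0.258 0.144] 53
spatula_mid 265
[0.448 0.251 0.111] 93
[0.443 0.256 0.13 ] 127
[0.441 0.258 0.143] 45
top rim 307 (array([0.47417261, 0.23017995, 0.04      ]), np.float64(0.0039059430186739043)) 0.10302419350645102
out 96 [ 0.00109606 -0.05981603]
top dip 0.01 172 [0.486  0.0286 0.043 ] 0.202
top dip 0.05 12 [0.4863 0.0281 0.0653] 0.202
top dip 0.1 10 [0.4859 0.0288 0.1159] 0.202
top dip 0.15 49 [0.4892 0.0325 0.1973] 0.202
spoon_mid 103
[0.479 0.213 0.029] 5
[0.481 0.207 0.046] 7
[0.482 0.202 0.074] 5
[0.484 0.201 0.093] 5
[0.489 0.198 0.118] 7
[0.484 0.188 0.137] 22
[0.493 0.187 0.143] 52
spatula_mid 320
[0.461 0.239 0.03 ] 25
[0.458 0.241 0.051] 22
[0.456 0.244 0.068] 33
[0.451 0.248 0.091] 34
[0.449 0.251 0.113] 60
[0.445 0.256 0.129] 75
[0.44  0.259 0.145] 71
```

View pics/crops.png

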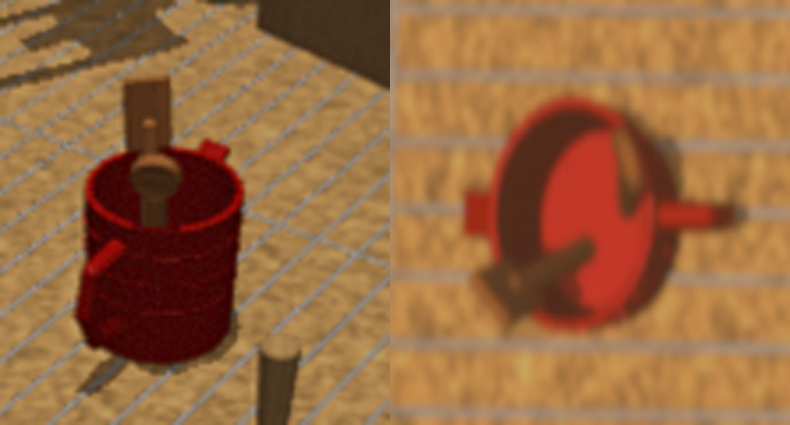

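The crop shows the spatula at upper left, leaning to (-x,+y), and the spoon in front, leaning to -y. The cup centre is about (0.475, 0.2295). The free gap is towards (+x,+y), at about 35°. I'll pick up the dipper high on its handle, so the fingers stay above the utensils.

Run:
```python
from h import *
q=arm.current_orientation(); x,y=.490,.0325
arm.gripper_to(.05)
arm.goto([x,y,.25],q); print(arm.current_qpos())
arm.move_straight([x,y,.157],rate=.15)
print(arm.current_ft_force())
arm.gripper_to(0.0); print(arm.current_width(),arm.current_gripper_force())
arm.move_straight([x,y,.345],rate=.15)
arm.hold(.3)
p,d=arm.capture("scene"); cv2.imwrite("pics/s2.png",p[:,:,::-1]); np.savez("s2.npz",p=p,d=d)
W=cloud("scene",d); T=arm.current_tcp_pos(); print(T,arm.current_width(),arm.current_ft_force(),arm.current_clock())
P=W[(np.hypot(W[...,0]-T[0],W[...,1]-T[1])<.05)&(W[...,2]>.14)&(W[...,2]<.34)]
for lo in np.arange(.15,.34,.02):
    Q=P[(P[:,2]>lo)&(P[:,2]<lo+.02)]
    if len(Q): print(np.round(np.median(Q,0),4),len(Q))
print(P[:,2].min())
```

```text
[-1.08924481e-01  1.08682709e-02  1.71828526e+00  3.89526072e-04
  1.41247178e+00 -1.35113522e+00]
[0.62337178 0.56651632 0.65899556]
0.01033273529261327 58.41076970100403
[0.48990775 0.03251152 0.34469147] 0.010111282653190192 [ 0.69675604  0.35590145 -0.44150289] 6.2333
[0.4982 0.0215 0.1889] 12
[0.4999 0.0217 0.2016] 174
[0.4986 0.0219 0.2205] 239
[0.4944 0.0281 0.2341] 173
[0.4927 0.028  0.2597] 82
[0.4938 0.0282 0.2808] 86
[0.4936 0.028  0.2995] 87
[0.4935 0.028  0.3201] 101
[0.4936 0.0281 0.3349] 47
0.18621292908355655
```

The dipper hangs upright, its axis at the TCP and its tip 0.157 m below it. Now I'll carry it over and lower it under force watch.

Run:
```python
from h import *
q=arm.current_orientation(); x,y=.4914,.241
arm.move_straight([x,y,.345],rate=.2); arm.hold(.2)
f0=arm.current_ft_force(); z=.345
arm.move_straight([x,y,.275],rate=.1)
z=.275
while z>.158:
    z-=.012 if z>.18 else .003
    arm.move_straight([x,y,z],rate=.06)
    f=arm.current_ft_force()-f0; print(round(z,3),np.round(f,1),round(arm.current_tcp_pos()[2],4))
    if np.linalg.norm(f)>4: break
p,d=arm.capture("scene"); cv2.imwrite("pics/s3.png",p[60:240,220:440,::-1].repeat(3,0).repeat(3,1)); np.savez("s3.npz",p=p,d=d)
print(arm.current_clock())
```

```text
0.263 [ 0.2 -1.2  0.1] 0.2624
0.251 [ 0.  -0.5  1.2] 0.2501
0.239 [ 0.2 -0.9  0.5] 0.2382
0.227 [ 1.8 -0.8  1. ] 0.2262
0.215 [ 0.6 -0.7 -0.4] 0.2142
0.203 [ 0.7 -1.4  0.3] 0.2022
0.191 [-0.3 -1.2  0.4] 0.1902
0.179 [ 0.7 -0.1 -0.2] 0.1782
0.176 [ 0.5 -1.  -0.1] 0.1759
0.173 [ 1.5 -2.   0. ] 0.1728
0.17 [ 0.3 -0.8  0.4] 0.1697
0.167 [ 0.3 -1.   0.1] 0.1667
0.164 [-0.6  0.2  1.4] 0.1642
0.161 [-1.8 -0.8 12.7] 0.1641
12.825
```

View pics/s3.png

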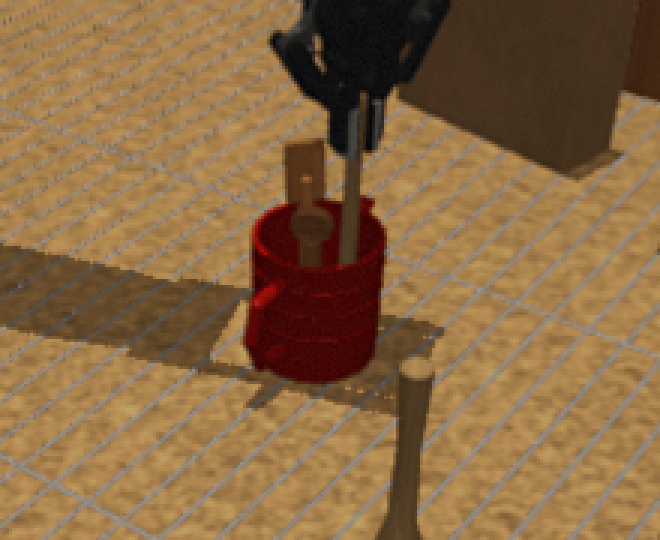

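The dipper is inside the cup beside both utensils, the cup hasn't moved, and contact came at the floor height (tip ≈ 7 mm). I'll ease the load, let go, retreat and check.

Run:
```python
from h import *
x,y=.4914,.241
arm.move_straight([x,y,.1637],rate=.03); arm.hold(.2); print(arm.current_ft_force())
arm.gripper_to(.04); arm.hold(.3)
arm.move_straight([x,y,.25],rate=.08); arm.move_straight([x,y,.32],rate=.2)
arm.move_straight([.43,.0,.36],rate=.25); arm.hold(.3)
for c in("scene","top"):
    p,d=arm.capture(c); W=cloud(c,d)
    s=p[60:240,220:440] if c=="scene" else p[180:300,80:240]
    cv2.imwrite(f"pics/{c}4.png",s[:,:,::-1].repeat(3,0).repeat(3,1))
    pi=p.astype(int); red=(pi[...,0]>2.5*pi[...,1])&(pi[...,0]>60); r=np.hypot(W[...,0]-.475,W[...,1]-.2295)
    print(c,"rim",circ(W[red&(r<.065)&(W[...,2]>.094)&(W[...,2]<.106)],.045)[0][:2])
    P=W[(r<.08)&(W[...,2]>.15)]; print("dip",P[:,2].max(),[np.round(np.median(P[(P[:,2]>a)&(P[:,2]<a+.02)],0),4) for a in(.15,.19)])
a=cv2.imread("pics/scene4.png");b=cv2.imread("pics/top4.png")
cv2.imwrite("pics/e4.png",np.hstack([cv2.resize(a,(400,330)),cv2.resize(b,(400,330))]))
print(arm.current_clock())
```

```text
[-1.25828166 -0.26476652  6.0684452 ]
scene rim [0.47602342 0.2285722 ]
dip 0.20682921118013414 [array([0.4945, 0.2365, 0.1597]), array([0.4939, 0.2364, 0.2001])]
top rim [0.4743267  0.23043133]
dip 0.20637624934743712 [array([0.4905, 0.2362, 0.1608]), array([0.492 , 0.2389, 0.203 ])]
17.25
```

View pics/e4.png

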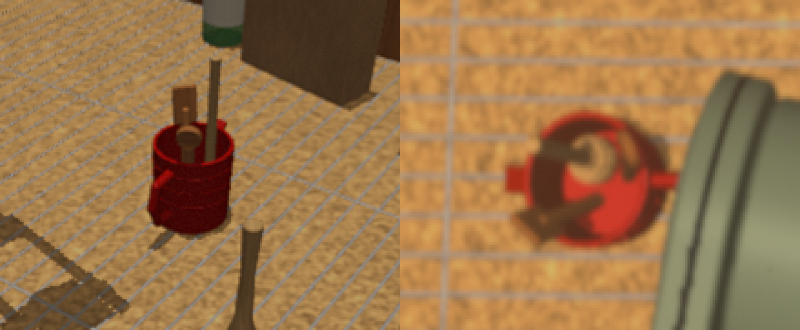

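The dipper stands upright with its top at 0.206 m, so its tip is on the cup floor. Both utensils are still in the cup, and the cup hasn't moved.

```bash
python3 -c "
from cell import arm
print(arm.finish_job())"
```

```text
the job is handed in; nothing more can be done
None
```

The honey dipper is standing head down on the floor of the measuring cup, next to the spoon and spatula (both still in it); the cup stayed upright in its place, and I handed the job in at about 17 s.

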